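Raise the document camera for a shot

ROBOT

A 6-joint arm with a two-finger parallel gripper is mounted at the origin on the work surface. World frame = base frame: x ahead of the robot, y to its left, z up, the work surface at z = 0. Lengths are in m, angles in rad, forces in N, time in s.
With the tool pointing down it reaches from about 0.375 to 0.75 m from the base axis. Payload 9 kg.
Tool frame: the origin (TCP) lies midway between the tips of the shut fingers; the grasp point (between the pads) lies 19 mm behind it; z points along the fingers, y is the line along which they close (so a half turn about z gives the same grasp; the last joint's range is limited). The gripper opens to 85 mm and grips with 20 to 120 N. Pads are 22 mm wide; open, the fingers measure 114 mm over their backs; the gripper's body (76 mm by 85 mm) begins 54 mm behind the grasp point. The pads swing forward as they close: fully open they stand 13 mm farther back than shut.
Start: joints at [0.913, 0.104, 0.097, 1.564, 0, 1.353], TCP at [0.255, 0.543, 0.231] pointing down, gripper open.
Joint ranges: [-2.99, 2.99], [-0.84, 1.86], [-1.1, 1.16], [-1.84, 2.11], [-1.51, 1.56], [-3.14, 3.14]. Speed limits (rad/s): [2.22, 2.22, 2.57, 3.14, 3.14, 3.14].

INTERFACE

Orientations are given as a rotation vector (axis times angle).
In Python, from plant import manip, viewer gives the robot as it stands.
- The arm moves only by the tool play_rows, never from a script. Its arguments are lists of equal length, an entry for each row: "delta_pos": the shift along the world's x, y, z each as a share of 0.075 m, from -1 to 1, a list of three; "twist": the turn, a rotation vector about the world's x, y, z each as a share of 0.1 rad, from -1 to 1, a list of three. A call has 1 to 5 rows; each row shifts and turns the commanded pose from where the row before left it; what a row does not reach is not made up. A row lasts 1/12 s, in which the tool goes at most 41.7 mm and 7.16 degrees, less where a joint would pass 70% of its speed; a pose out of reach is approached as far as the arm can. A call with a number of a shift or a turn outside -1 to 1 is refused whole. A call with a gripper value outside its range is refused whole. "hand" is the closure, from 0 (fully open) to 1 (shut), set as the call begins (left out, the last holds). The fingers move at their own pace and stop on an object; the grip force is fixed at half the most. Time passes only in rows, so rows that do not move let the fingers close. It gives the time, the measured TCP pose, the force, the opening and the grip force at its end, in the units of the state.
- manip.get_obs(): the state, without advancing time (a new reading comes with each control period).
- viewer.snapshot(name): name is "side" or "top"; returns a dict with "img" (480x640x3 uint8, blue, green, red), "mtx" (3x3 intrinsics, pixels), "eye" and "orientation" of the camera in the world. Camera axes: x right, y down, z forward; pixel columns grow to the right and rows downward; lengths in m; the calibration is good to about 2 mm. A picture is of the moment at which its call begins. There is no depth.
- manip.sign_off(): hands the job in; it is judged then, once.
The state is a dict: "clock": time; "joint_pos": joint angles; "qvel": joint speeds; "joint_efforts": joint torques, N m; "tool_pos": TCP position; "ee_rot": TCP orientation; "ft_force": force on the tool from outside, world axes, zero at the start; "torque": the same for the moment, N m; "gripper_width": finger opening in m; "finger_force": force on a finger pad.
Only numpy, scipy, OpenCV 4.12 (cv2) and the standard library are available. Lean on these libraries where they do the work, as an engineer would, in place of code of your own. Each camera call takes 0.05 s, during which the arm holds its last target. There are 200 camera calls.

TASK

Set up the document camera on the desk for a wide shot of the medal: first turn its selector knob clockwise to the two-dot mark so that it clicks in there, then squeeze the release bar on the column's handle, draw the column up past the first stop to the second stop, and keep holding it there. Finish with the handle still in the gripper, the release bar squeezed and the column fully drawn out and still: the picture is taken while you hold it, and then it goes down again. Leave the medal and the other things on the desk where they are.

Things in the scene. Friction and masses are not known exactly. Their poses are not given: they have to be found in the camera images.
- doc_camera: document camera, fast on the desk. Grey base 270 x 170 x 30 mm (its x, y, z), origin under its middle. On top: selector knob at x -75, y +40; upright telescoping column at x +95, y -20 mm (33 mm thick outer tube, collar 38 mm, 150 mm tall). A black stage 300 x 220 x 6 mm lies on the base's -y side under the camera, centre at x +95, y -195. Yaw within 0.35 rad of the world's
- selector (a joint): knob angle, rad, growing clockwise seen from above. Detents 0.698 apart: 0 open ring (off, left-hand), 0.698 one dot, 1.396 two dots, 2.094 short bar; stops 0.06 beyond the outer ones. Starts at ring or one dot; let go within 0.2 of a detent, it falls into it (about 0.07 N m to leave one). Pointer bearing in doc_camera's frame, anticlockwise from its x, is 1.047 minus this
- selector_grip (a point): centre of the knob's black grip bar, on the knob's axis, 54 mm above the desk. The bar is 42 mm long, 13 thick, 24 tall (top 63 mm above the desk) on a round skirt 46 mm wide whose top is 39 mm above the desk. The point's x axis runs along the bar to its pointer end (white line), z up. The marks are printed around it on the side towards the column
- selector_pointer (a point): top of the grip bar's pointer end, 21 mm from the knob's axis, 63 mm above the desk
- column (a joint): extension of the column upwards, m: 0 = down, 0.055 = first stop, 0.110 = second stop, also the end of travel (hard stop 0.1105). A sprung pin locks it at 0 and at both stops while the release bar is out; let out in between, the pin rubs on the tube and clicks in at the next stop reached. With the bar squeezed the column and all on it weigh 4 to 6 N, slide with 1.5 N friction and sink if not held
- release (a joint): travel of the release bar into the handle, m: 0 = out, 0.0045 = fully in; the column is free above about 0.0032. Spring: 5 N to start, 9 N fully in. It moves along doc_camera's -x
- release_face (a point): middle of the outer face of the release bar: grey, ribbed, 46 mm long (doc_camera's y), 36 mm tall, let into the +x face of the handle (the face away from the knob), 5 mm proud of it when out, 0.5 mm when fully in
- camera_head: what the column carries, axes as doc_camera, origin on the column's axis at desk height when down. Black handle block atop: 32 mm thick (x), 66 long (y), 48 tall, its top 209 mm above the desk when down, 319 at the second stop. An arm (20 wide, from 163 to 177 mm high when down) leaves its -y end to the grey camera, 60 x 76 x 26 mm, centred 175 mm from the column
- handle_grip (a point): centre of the handle block on the column's axis, halfway up the release bar: 186 mm above the desk when down, 296 at the second stop. One finger on the release bar and the other on the opposite (-x) face squeeze the bar in
- medal: brass medal, disc 58 mm across and 5 mm thick, lying on the stage under the lens; origin at the centre of its underside; to be left alone
- mug: white mug, 82 mm across without its handle, 92 mm tall; origin at the centre of its foot; to be left alone
- stapler: stapler, 135 x 36 x 57 mm, long side along its x; origin under its middle; to be left alone
- magnifier: hand lens lying flat, ring 86 mm across, handle along its -x, 185 mm overall; origin at the ring's centre on the desk; to be left alone
- tape_dispenser: desk tape dispenser, 135 x 52 x 74 mm, long side along its x; origin under its middle; to be left alone
- glasses_case: brown spectacles case, 162 x 62 x 44 mm, long side along its x; origin under its middle; to be left alone
- notebook: closed dark notebook, 215 x 150 x 24 mm; origin under its middle; to be left alone

How it is judged:
On the way, in this order (a step that is already met when the one before it is completed fails the run):
1. the selector rests in the two-dot detent (value of joint selector between 1.246 and 1.546 rad), for 0.3 s.
2. the release bar is squeezed in with the fingers on the handle, the column still down (value of joint release above 0.0035 m and contact force between the fingers and camera_head above 4 N and value of joint column below 0.01 m), for 0.05 s.
3. the column is drawn out to the second stop, still held (value of joint release above 0.0035 m and contact force between the fingers and camera_head above 4 N and value of joint column above 0.105 m), for 0.2 s.
At the end, for the whole second after the job is handed in: the selector is within 0.15 rad of the two-dot detent; the column is out to the second stop (over 0.105 m) and still (under 20 mm/s); the release bar is still squeezed (over 3.5 mm of its 4.5), so that the latch is open and the fingers, pressing on the handle with over 4 N, carry the head (all of step 1 and all of step 3 and linear speed of camera_head below 0.02 m/s); the arm keeps its last pose, push and grip.
It fails at once if the medal is shifted by over 10 mm (distance of medal from where it was at the start of the episode above 0.01 m).
It fails at once if one of the other things on the desk is shifted by over 15 mm (distance of any of mug, stapler, magnifier, tape_dispenser, glasses_case, notebook from where it was at the start of the episode above 0.015 m).
It also fails if it takes over 48 s, if anything falls off the work surface, if the arm or the gripper's body presses on something with over 40 N, if the wrist force passes 120 N, or if a joint passes its speed limit or range.

## Working session

There is one attempt and no reset: what is moved stays moved. The work goes in short steps, Python scripts to look and compute and a tool call to move; the robot and the scene stay as the last step left them, time stands still between calls to the robot, and variables do not carry over. Pictures are saved under pics/ and viewed, at most 10 in all, crops included, and the job is handed in when it is done.

Besides the shell and the picture viewer there is one more tool, called after "Request:" as name(argument=value, ...), one argument or row to a line, values as JSON. play_rows: Moves the arm, as the interface text tells. Its arguments: {"type":"object","properties":{"delta_pos":{"type":"array"},"twist":{"type":"array"},"hand":{"type":"number"}},"required":["delta_pos","twist"]}

```bash
ls; mkdir -p pics
python3 - <<'E'
from plant import manip, viewer
import cv2,pickle
o=manip.get_obs();print({k:o[k] for k in('clock','tool_pos','ee_rot','gripper_width','ft_force')})
d={}
for n in('top','side'):
    s=viewer.snapshot(n);d[n]=s;cv2.imwrite(f'pics/{n}0.png',s['img']);print(n,s['mtx'],s['eye'],s['orientation'])
pickle.dump(d,open('s0.pkl','wb'))
E
```

```text
pics
{'clock': 0.0, 'tool_pos': array([0.25523153, 0.54264812, 0.23055111]), 'ee_rot': array([-6.85102550e-01, -3.06541884e+00,  1.81592197e-03]), 'gripper_width': 0.08516320770658531, 'ft_force': array([-0.28498571,  0.18570942, -0.2612965 ])}
top [[614.52925014   0.         323.97289613]
 [  0.         614.52925014 237.83343177]
 [  0.           0.           1.        ]] [0.45433112 0.07155621 1.70849808] [-2.2022786   2.15815575 -0.07582352]
side [[504.88241416   0.         310.95333458]
 [  0.         504.88241416 237.36536018]
 [  0.           0.           1.        ]] [-0.13755138 -0.66432528  0.79264662] [-2.04257196  0.78679505 -0.44186415]
```

View pics/top0.png

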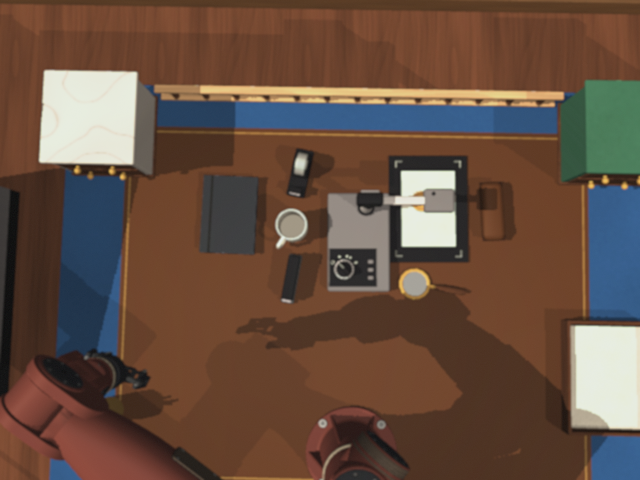

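View pics/side0.png

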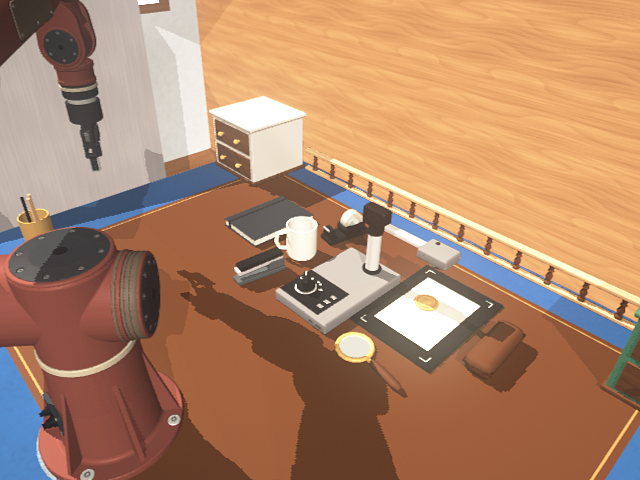

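The top view shows the camera base spanning pixels (328–390, 193–291), with the knob near (344,267), the handle near (370,199) and the stage at (390–468, 156–262). The robot's x axis points up in the image. I'll measure these next.

```bash
cat > h.py <<'E'
import numpy as np,cv2
from scipy.spatial.transform import Rotation as R
def ray(s,px,z):
    d=R.from_rotvec(s['orientation']).as_matrix()@np.linalg.inv(s['mtx'])@np.array([px[0],px[1],1.])
    e=np.array(s['eye']);return (e+d*(z-e[2])/d[2])
def proj(s,p):
    c=R.from_rotvec(s['orientation']).as_matrix().T@(np.array(p)-s['eye']);q=s['mtx']@c;return q[:2]/q[2]
E
python3 - <<'E'
import pickle,cv2,numpy as np
from h import *
d=pickle.load(open('s0.pkl','rb'))
s=d['top'];im=s['img']
# stage outline: dark or white, in ROI
roi=np.zeros(im.shape[:2],np.uint8);roi[145:275,382:480]=1
hsv=cv2.cvtColor(im,cv2.COLOR_BGR2HSV)
a=[cv2.resize(im[180:300,315:415],(500,600),interpolation=cv2.INTER_CUBIC)]
b=d['side']['img'];a.append(cv2.resize(b[255:330,265:345],(300,281),interpolation=cv2.INTER_CUBIC))
c=np.zeros((600,800,3),np.uint8);c[:,:500]=a[0];c[:281,500:]=a[1]
c[300:600,500:]=cv2.resize(b[190:285,350:445],(300,300),interpolation=cv2.INTER_CUBIC)
cv2.imwrite('pics/crop0.png',c)
m=((hsv[...,1]<60)&(hsv[...,2]>70)&(hsv[...,2]<200)).astype(np.uint8)
r2=np.zeros_like(m);r2[185:296,322:394]=1
m=cv2.morphologyEx(m*r2,cv2.MORPH_CLOSE,np.ones((9,9)))
k=max(cv2.findContours(m,0,2)[0],key=cv2.contourArea);print(cv2.boundingRect(k),cv2.contourArea(k))
bx=cv2.boxPoints(cv2.minAreaRect(k));
for p in bx: print(p,ray(s,p,.03).round(4))
m=(((hsv[...,2]<45)&(hsv[...,1]<120))*roi).astype(np.uint8)
k=max(cv2.findContours(m,0,2)[0],key=cv2.contourArea)
for p in cv2.boxPoints(cv2.minAreaRect(k)): print('st',p,ray(s,p,.006).round(4))
E
```

```text
(327, 193, 67, 99) 5600.5
[325.09518 289.9092 ] [0.4387 0.0765 0.03  ]
[327.36435 192.33406] [0.7066 0.0756 0.03  ]
[393.25894 193.86649] [ 0.7059 -0.1058  0.03  ]
[390.98978 291.44165] [ 0.4382 -0.1028  0.03  ]
st [389.46384 157.00777] [ 0.8135 -0.0964  0.006 ]
st [466.3752  155.89311] [ 0.8208 -0.3118  0.006 ]
st [467.88364 259.97272] [ 0.5291 -0.3169  0.006 ]
st [390.97226 261.08734] [ 0.5217 -0.1042  0.006 ]
```

View pics/crop0.png

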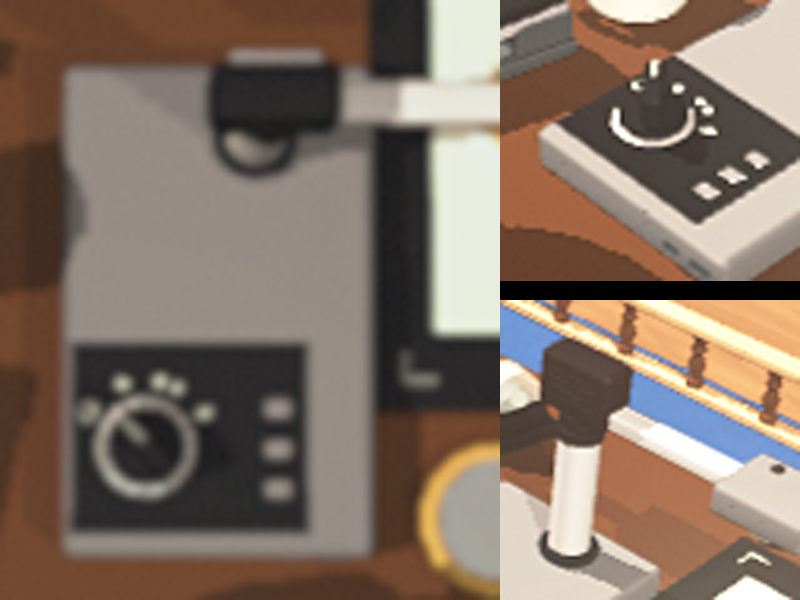

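```bash
cat > mod.py <<'E'
from h import *
def pts(x,y,yaw):
    c,s_=np.cos(yaw),np.sin(yaw)
    W=lambda a,b,z:[x+c*a-s_*b,y+s_*a+c*b,z]
    return W
E
python3 - <<'E'
import pickle
from mod import *
d=pickle.load(open('s0.pkl','rb'))
print('knob',ray(d['top'],(315+147/5,180+447/5),.039))
W=pts(.5725,-.0095,0.)
out=[]
for n,(x0,y0,w,h,f) in {'top':(315,180,100,120,5),'side':(265,190,180,150,4)}.items():
    s=d[n];im=cv2.resize(s['img'][y0:y0+h,x0:x0+w],None,fx=f,fy=f,interpolation=cv2.INTER_CUBIC)
    P=lambda q:tuple(((proj(s,q)-[x0,y0]+.5)*f).astype(int).tolist())
    def line(q,col): cv2.polylines(im,[np.array([P(W(*a)) for a in q],np.int32)],True,col,1)
    line([(-.135,-.085,.03),(.135,-.085,.03),(.135,.085,.03),(-.135,.085,.03)],(0,255,0))
    line([(.079,-.053,.209),(.111,-.053,.209),(.111,.013,.209),(.079,.013,.209)],(0,255,255))
    line([(-.055,-.305,.006),(.245,-.305,.006),(.245,-.085,.006),(-.055,-.085,.006)],(255,255,0))
    for a,col in((1.047,(0,0,255)),(.349,(255,0,255))):
        line([(-.075,.04,.063),(-.075+.021*np.cos(a),.04+.021*np.sin(a),.063)],col)
    out.append(im)
H=np.zeros((600,800,3),np.uint8);H[:,:400]=cv2.resize(out[0],(500,600))[:,:400];
H[:,400:]=0;H[:600,400:]=out[1][:600,0:400]
cv2.imwrite('pics/ov0.png',H)
E
```

```text
knob [0.49527229 0.02518687 0.039     ]
```

View pics/ov0.png

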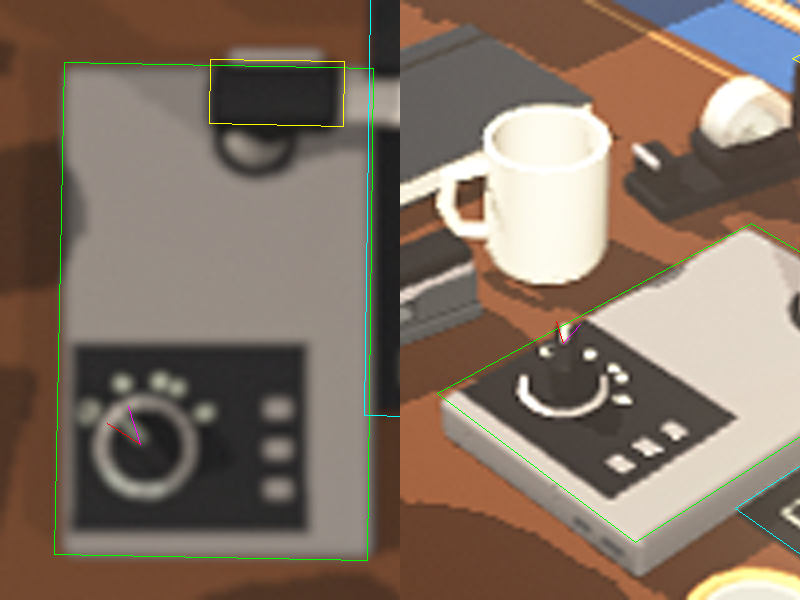

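Run:
```python
import pickle
from mod import *
d=pickle.load(open('s0.pkl','rb'))
W=pts(.571,-.0115,0.02)
H=np.zeros((600,800,3),np.uint8)
for i,(n,(x0,y0)) in enumerate({'top':(330,252),'side':(288,262)}.items()):
    s=d[n];f=12;w,h=33,25
    im=cv2.resize(s['img'][y0:y0+h,x0:x0+w],None,fx=f,fy=f,interpolation=cv2.INTER_CUBIC)
    P=lambda q:tuple(((proj(s,q)-[x0,y0]+.5)*f).astype(int).tolist())
    H[:300,i*400:i*400+396]=im
    def line(q,col): cv2.polylines(im,[np.array([P(W(*a)) for a in q],np.int32)],True,col,1)
    for k,col in enumerate(((0,0,255),(255,0,255),(0,255,0),(255,255,0))):
        a=1.047-k*.698
        line([(-.075,.04,.063),(-.075+.021*np.cos(a),.04+.021*np.sin(a),.063)],col)
    line([(-.075+.023*np.cos(t),.04+.023*np.sin(t),.039) for t in np.arange(0,6.3,.2)],(0,255,255))
    H[300:600,i*400:i*400+396]=im
cv2.imwrite('pics/ov1.png',H)
for n,p in(('top',(0,0)),):
    pass
k=ray(d['top'],(344.4,269.4),.039);print(k, W(-.075,.04,.039), W(.095,-.02,.186), W(.111,.013,.209))
```

```text
[0.49527229 0.02518687 0.039     ] [np.float64(0.4952150528322733), np.float64(0.02699210026466313), 0.039] [np.float64(0.6663809739671915), np.float64(-0.02959612679746491), 0.186] [np.float64(0.6817178180729767), np.float64(0.003717252089625483), 0.209]
```

View pics/ov1.png

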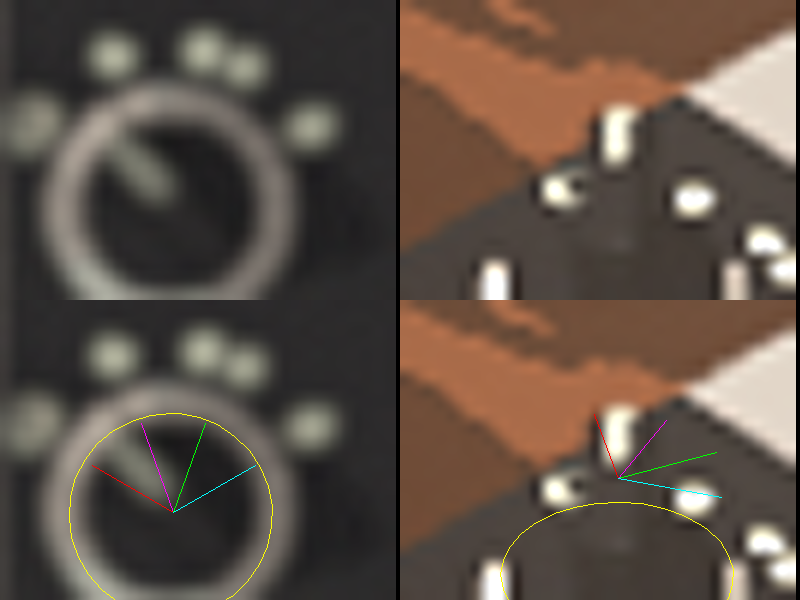

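Run:
```python
import pickle
from mod import *
d=pickle.load(open('s0.pkl','rb'))
for n,x0,y0,L in(('top',330,252,[(165,190),(112,137)]),('side',288,262,[(213,160),(216,152),(220,108),(210,108)])):
    for c in L: print(n,c,ray(d[n],(x0+c[0]/12-.5,y0+c[1]/12-.5),.063).round(4))
s=d['top']; print('marks z.03 top',[ray(s,(330+a/12-.5,252+b/12-.5),.03).round(4)[:2] for a,b in((33,125),(113,57),(205,52),(245,67),(310,127),(170,205))])
s=d['side']; print('marks side',[ray(s,(288+a/12-.5,262+b/12-.5),.03).round(4)[:2] for a,b in((162,190),(293,198),(365,242),(383,270))])
```

```text
top (165, 190) [0.5001 0.029  0.063 ]
top (112, 137) [0.5117 0.0411 0.063 ]
side (213, 160) [0.4983 0.032  0.063 ]
side (216, 152) [0.5005 0.0335 0.063 ]
side (220, 108) [0.5106 0.0436 0.063 ]
side (210, 108) [0.5091 0.0449 0.063 ]
marks z.03 top [array([0.5152, 0.0585]), array([0.5311, 0.0406]), array([0.5326, 0.0196]), array([0.5294, 0.0105]), array([ 0.5161, -0.0045]), array([0.4977, 0.027 ])]
marks side [array([0.5126, 0.063 ]), array([0.5308, 0.0433]), array([0.532 , 0.0232]), array([0.5285, 0.0143])]
```

The marks put the knob axis at about (0.497, 0.029) and the yaw near 0.03. The pointer bears about 45°. I'll move above the knob with the fingers across the bar.

Request:
play_rows(
  delta_pos=[
    [0.22,-0.45,0],
    [0.22,-0.45,0],
    [0.22,-0.45,0],
    [0.22,-0.45,0],
    [0.22,-0.45,0],
  ],
  twist=[
    [0,0,1],
    [0,0,1],
    [0,0,1],
    [0,0,1],
    [0,0,1],
  ],
  hand=0,
)

```text
clock: 0.52
tool_pos: [0.3381, 0.3726, 0.2309]
ee_rot: [0.103, -3.14, 0.0]
ft_force: [0.8, 0.0, 0.1]
gripper_width: 0.0857
finger_force: 0.0
```

Request:
play_rows(
  delta_pos=[
    [0.22,-0.45,0],
    [0.22,-0.45,0],
    [0.22,-0.45,0],
    [0.22,-0.45,0],
    [0.22,-0.45,0],
  ],
  twist=[
    [0,0,1],
    [0,0,1],
    [0,0,1],
    [0,0,1],
    [0,0,1],
  ],
)

```text
clock: 0.93
tool_pos: [0.4207, 0.2037, 0.2311]
ee_rot: [0.876, -3.017, -0.0]
ft_force: [1.0, 0.4, 0.2]
gripper_width: 0.0849
finger_force: 0.0
```

Request:
play_rows(
  delta_pos=[
    [0.22,-0.45,0],
    [0.22,-0.45,0],
    [0.22,-0.45,0],
    [0.2,-0.45,0],
    [0.1,-0.45,0],
  ],
  twist=[
    [0,0,1],
    [0,0,1],
    [0,0,0.2],
    [0,0,0],
    [0,0,0],
  ],
)

```text
clock: 1.35
tool_pos: [0.4932, 0.0347, 0.2308]
ee_rot: [1.194, -2.906, -0.0]
ft_force: [0.8, -0.3, -0.2]
gripper_width: 0.0852
finger_force: 0.0
```

Request:
play_rows(
  delta_pos=[
    [0.05,-0.08,-0.4],
    [0,0,-0.4],
    [0,0,-0.4],
    [0,0,-0.4],
    [0,0,0],
  ],
  twist=[
    [0,0,0],
    [0,0,0],
    [0,0,0],
    [0,0,0],
    [0,0,0],
  ],
)

```text
clock: 1.77
tool_pos: [0.4925, 0.0313, 0.1051]
ee_rot: [1.191, -2.899, -0.008]
ft_force: [-1.4, 0.2, -1.0]
gripper_width: 0.0853
finger_force: 0.0
```

Run:
```python
from plant import manip, viewer
from mod import *
import pickle
o=manip.get_obs();print(o['tool_pos'])
d={n:viewer.snapshot(n) for n in('top','side')};pickle.dump(d,open('s1.pkl','wb'))
a=cv2.resize(d['top']['img'][225:305,305:385],(400,400),interpolation=cv2.INTER_CUBIC)
x0,y0=265,220;b=cv2.resize(d['side']['img'][y0:y0+80,x0:x0+80],(400,400),interpolation=cv2.INTER_CUBIC)
t=o['tool_pos']
for z in(.063,.1):
  p=(proj(d['side'],[t[0],t[1],z])-[x0,y0]+.5)*5;cv2.circle(b,tuple(p.astype(int).tolist()),3,(0,0,255),-1)
cv2.imwrite('pics/c1.png',np.hstack([a,b]))
```

```text
[0.49245594 0.03127355 0.10509027]
```

View pics/c1.png

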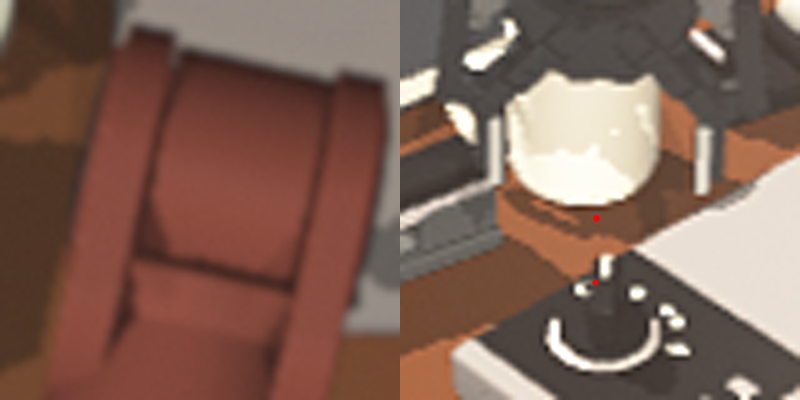

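The side crop shows the bar end-on at x≈603, with the fingers at 495 and 705. That confirms the bearing of about 45° and that the gripper is centred. I'll descend.

Request:
play_rows(
  delta_pos=[
    [0,0,-0.25],
    [0,0,-0.25],
    [0,0,-0.2],
    [0,0,-0.1],
    [0,0,0],
  ],
  twist=[
    [0,0,0],
    [0,0,0],
    [0,0,0],
    [0,0,0],
    [0,0,0],
  ],
)

```text
clock: 2.28
tool_pos: [0.4964, 0.0307, 0.0518]
ee_rot: [1.195, -2.905, -0.0]
ft_force: [-0.3, -0.1, 0.2]
gripper_width: 0.0852
finger_force: 0.0
```

Request:
play_rows(
  delta_pos=[
    [0,0,-0.1],
    [0,0,0],
    [0,0,0],
  ],
  twist=[
    [0,0,0],
    [0,0,0],
    [0,0,0],
  ],
)

```text
clock: 2.53
tool_pos: [0.4967, 0.0306, 0.0447]
ee_rot: [-1.194, 2.905, -0.001]
ft_force: [-0.5, -0.0, -0.1]
gripper_width: 0.0853
finger_force: 0.0
```

Request:
play_rows(
  delta_pos=[
    [0,0,0],
    [0,0,0],
    [0,0,0],
    [0,0,0],
    [0,0,0],
  ],
  twist=[
    [0,0,0],
    [0,0,0],
    [0,0,0],
    [0,0,0],
    [0,0,0],
  ],
  hand=1,
)

```text
clock: 2.95
tool_pos: [0.4963, 0.0307, 0.044]
ee_rot: [-1.195, 2.905, 0.0]
ft_force: [0.4, -0.1, 0.2]
gripper_width: 0.0257
finger_force: 0.0
```

Request:
play_rows(
  delta_pos=[
    [0,0,0],
    [0,0,0],
    [0,0,0],
    [0,0,0],
    [0,0,0],
  ],
  twist=[
    [0,0,0],
    [0,0,0],
    [0,0,0],
    [0,0,0],
    [0,0,0],
  ],
)

```text
clock: 3.37
tool_pos: [0.4966, 0.0303, 0.0441]
ee_rot: [-1.194, 2.905, -0.001]
ft_force: [2.7, -4.0, 2.5]
gripper_width: 0.0118
finger_force: 61.2
```

Grip on the bar is good. I'll turn it clockwise.

Request:
play_rows(
  delta_pos=[
    [0,0,0],
    [0,0,0],
    [0,0,0],
    [0,0,0],
    [0,0,0],
  ],
  twist=[
    [0,0,-0.7],
    [0,0,-0.7],
    [0,0,-0.7],
    [0,0,-0.7],
    [0,0,-0.7],
  ],
)

```text
clock: 3.78
tool_pos: [0.4969, 0.03, 0.0442]
ee_rot: [-0.664, 3.07, -0.003]
ft_force: [3.7, -5.6, 0.3]
gripper_width: 0.0113
finger_force: 61.0
```

Request:
play_rows(
  delta_pos=[
    [0,0,0],
    [0,0,0],
    [0,0,0],
    [0,0,0],
    [0,0,0],
  ],
  twist=[
    [0,0,-0.7],
    [0,0,-0.7],
    [0,0,-0.7],
    [0,0,-0.7],
    [0,0,-0.7],
  ],
)

```text
clock: 4.2
tool_pos: [0.497, 0.0295, 0.0442]
ee_rot: [-0.119, 3.138, -0.004]
ft_force: [3.6, -8.6, 0.2]
gripper_width: 0.0118
finger_force: 60.9
```

Request:
play_rows(
  delta_pos=[
    [0,0,0],
    [0,0,0],
    [0,0,0],
    [0,0,0],
    [0,0,0],
  ],
  twist=[
    [0,0,-0.7],
    [0,0,-0.7],
    [0,0,-0.7],
    [0,0,-0.7],
    [0,0,-0.7],
  ],
)

```text
clock: 4.62
tool_pos: [0.497, 0.0291, 0.0442]
ee_rot: [0.429, 3.11, -0.005]
ft_force: [3.8, -10.4, 0.3]
gripper_width: 0.012
finger_force: 60.9
```

Request:
play_rows(
  delta_pos=[
    [0,0,0],
    [0,0,0],
    [0,0,0],
    [0,0,0],
  ],
  twist=[
    [0,0,-0.5],
    [0,0,0],
    [0,0,0],
    [0,0,0],
  ],
)

```text
clock: 4.95
tool_pos: [0.497, 0.029, 0.0442]
ee_rot: [0.502, 3.099, -0.005]
ft_force: [2.8, -10.9, 0.7]
gripper_width: 0.0118
finger_force: 60.8
```

Run:
```python
from plant import manip
from mod import *
o=manip.get_obs();y=R.from_rotvec(o['ee_rot']).as_matrix()[:,1];print(np.arctan2(y[1],y[0])-np.pi/2,o['torque'],o['ft_force'],o['tool_pos'])
```

```text
-0.3210609921580678 [-2.23391578 -0.68965025 -0.07115049] [  2.78527971 -10.94005119   0.68603504] [0.49704787 0.02901749 0.0441864 ]
```

Request:
play_rows(
  delta_pos=[
    [0,0,0],
    [0,0,0],
    [0,0,0],
    [0,0,0],
    [0,0,0],
  ],
  twist=[
    [0,0,0],
    [0,0,0],
    [0,0,0],
    [0,0,0],
    [0,0,0],
  ],
  hand=0,
)

```text
clock: 5.37
tool_pos: [0.496, 0.031, 0.0436]
ee_rot: [-0.5, -3.101, -0.001]
ft_force: [-0.6, -0.3, 0.5]
gripper_width: 0.0713
finger_force: 0.0
```

Request:
play_rows(
  delta_pos=[
    [0,0,0.4],
    [0,0,0.5],
    [0,0,0.5],
    [0,0,0.5],
    [0,0,0.5],
  ],
  twist=[
    [0,0,0],
    [0,0,0],
    [0,0,0],
    [0,0,0],
    [0,0,0],
  ],
)

```text
clock: 5.78
tool_pos: [0.4958, 0.031, 0.2256]
ee_rot: [-0.5, -3.102, -0.001]
ft_force: [-0.0, -0.9, -0.4]
gripper_width: 0.0854
finger_force: 0.0
```

Run:
```python
from plant import manip, viewer
from mod import *
import pickle
o=manip.get_obs();print(o['tool_pos'],o['gripper_width'])
d={n:viewer.snapshot(n) for n in('top','side')};pickle.dump(d,open('s2.pkl','wb'))
p=pickle.load(open('s0.pkl','rb'))
a=cv2.resize(p['side']['img'][175:310,270:430],(800,675),interpolation=cv2.INTER_CUBIC)[:600]
x0,y0=288,262
b=cv2.resize(d['side']['img'][y0:y0+33,x0:x0+33],(396,396),interpolation=cv2.INTER_CUBIC)
a=cv2.resize(p['side']['img'][190:230,355:395],(396,396),interpolation=cv2.INTER_CUBIC)
cv2.imwrite('pics/c2.png',np.hstack([b,a]))
```

```text
[0.49577029 0.03097442 0.22560353] 0.08542281809750604
```

View pics/c2.png

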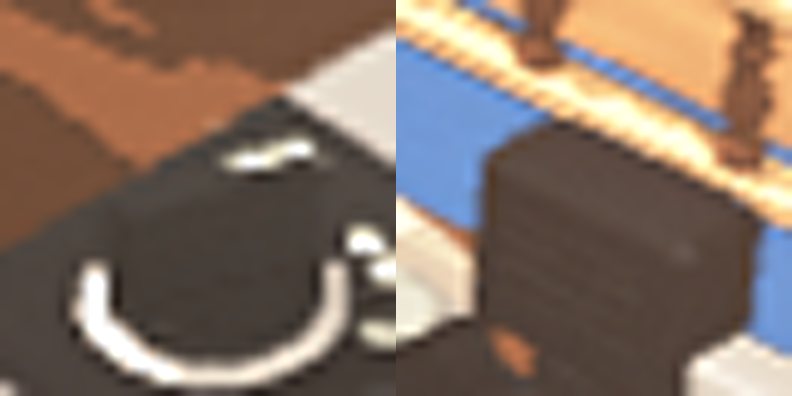

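Run:
```python
import pickle
from mod import *
d=pickle.load(open('s2.pkl','rb'));s=d['side']
q=[ray(s,(288+a/12-.5,262+b/12-.5),.063)[:2] for a,b in((228,161),(310,150))];v=q[1]-q[0];print(q,np.arctan2(v[1],v[0]))
im=s['img'];hsv=cv2.cvtColor(im,cv2.COLOR_BGR2HSV)
# handle corners from side view s0 (crop 355,190, scale 9.9), top-face z=.209
s=pickle.load(open('s0.pkl','rb'))['side']
for a,b in((88,165),(165,120),(360,215)):  print(ray(s,(355+a/9.9-.5,190+b/9.9-.5),.209).round(4))
W=pts(.571,-.0115,.02)
for c in((.079,.013),(.111,.013),(.111,-.053),(.079,-.053)): print(np.round(W(*c,.209),4))
# handle in top
t=pickle.load(open('s0.pkl','rb'))['top']
for a,b in((212,68),(336,68),(212,124),(336,124)): print('top',ray(t,(315+a/5-.5,180+b/5-.5),.209).round(4))
for c in((228,52),(322,52)): print('bar',ray(t,(315+c[0]/5-.5,180+c[1]/5-.5),.20).round(4))
```

```text
[array([0.5002842 , 0.02980552]), array([0.51473341, 0.02172599])] -0.5098543311201709
[ 0.6457 -0.004   0.209 ]
[ 0.6754 -0.0016  0.209 ]
[ 0.676  -0.0611  0.209 ]
[0.6497 0.0031 0.209 ]
[0.6817 0.0037 0.209 ]
[ 0.683  -0.0623  0.209 ]
[ 0.651  -0.0629  0.209 ]
top [0.6792 0.0025 0.209 ]
top [ 0.6804 -0.0584  0.209 ]
top [0.6515 0.0021 0.209 ]
top [ 0.6527 -0.0588  0.209 ]
bar [ 0.6887 -0.0057  0.2   ]
bar [ 0.6896 -0.0522  0.2   ]
```

Run:
```python
import pickle
from mod import *
d0=pickle.load(open('s0.pkl','rb'));d2=pickle.load(open('s2.pkl','rb'))
def meas(s,x0,x1,y0,y1,nm):
    g=cv2.cvtColor(s['img'],cv2.COLOR_BGR2GRAY).astype(float)[y0:y1,x0:x1]
    w=np.clip(g-np.median(g)-.25*(g.max()-np.median(g)),0,None)
    yy,xx=np.mgrid[y0:y1,x0:x1]
    P=np.array([ray(s,(a,b),.063)[:2] for a,b in zip(xx.ravel(),yy.ravel())]);w=w.ravel()
    m=(w@P)/w.sum();C=np.cov(P.T,aweights=w+1e-9);l,v=np.linalg.eigh(C);e=v[:,1]*np.sign(v[0,1])
    print(nm,m.round(4),'bearing',np.arctan2(e[1],e[0]).round(3),'rms',np.sqrt(l).round(4));print(g.astype(int))
meas(d0['top'],338,345,262,270,'top0')
meas(d0['side'],303,308,269,277,'side0')
meas(d2['side'],305,316,272,277,'side2')
for b in(-.32,-.51): print([proj(d2['side'],[.4965+r*np.cos(b),.0285+r*np.sin(b),.063]).round(1) for r in(3e-3,.02)])
```

```text
top0 [0.5101 0.0397] bearing 0.753 rms [0.0018 0.0055]
[[170 150 113  88  73  63  61]
 [157 134 103  70  44  31  30]
 [122 114 113  97  68  41  28]
 [ 83  89 112 116 101  69  42]
 [ 50  60  92 115 117  95  62]
 [ 39  40  64  93 110 101  71]
 [ 36  35  42  64  83  82  63]
 [ 41  38  37  42  50  54  47]]
side0 [0.5049 0.0381] bearing 0.77 rms [0.0014 0.0046]
[[123 122 121 120 121]
 [122 118 132 143 131]
 [121  98 203 241 174]
 [101  64 242 239 102]
 [101  65 242 239 102]
 [ 80  63 240 237 100]
 [ 74  67 150 139  62]
 [ 97  70  68  67  67]]
side2 [0.5079 0.0255] bearing -0.43 rms [0.002 0.005]
[[137 121  83  71  72  72  69  66  65  63 108]
 [ 82  68  69  68  66  91 105 141 126  73  68]
 [ 71  78  97 142 143 196 233 255 254 108  76]
 [ 72 119 200 255 255 237 150  83  75 102  96]
 [ 75  71  92  86  62  63  65  65  66  70  71]]
[array([306.8, 275.5]), array([313.4, 273.8])]
[array([306.9, 275.7]), array([314. , 274.7])]
```

The pointer line now projects where the two-dot bearing predicts, about (307,275) to (313.5,273.8), so the selector is set. The handle centre is near (0.664, −0.029) with yaw 0.02. I'll move above it with the closing axis along the camera's x.

Request:
play_rows(
  delta_pos=[
    [0,0,0.25],
    [0,0,0.25],
    [0,0,0.25],
    [0.25,-0.09,0],
    [0.25,-0.09,0],
  ],
  twist=[
    [0,0,-1],
    [0,0,-1],
    [0,0,-1],
    [0,0,-1],
    [0,0,-1],
  ],
)

```text
clock: 6.3
tool_pos: [0.5346, 0.0173, 0.2817]
ee_rot: [1.257, 2.876, 0.001]
ft_force: [-0.8, 0.6, 0.1]
gripper_width: 0.0851
finger_force: 0.0
```

Request:
play_rows(
  delta_pos=[
    [0.25,-0.09,0],
    [0.25,-0.09,0],
    [0.25,-0.09,0],
    [0.25,-0.09,0],
    [0.25,-0.09,0],
  ],
  twist=[
    [0,0,-1],
    [0,0,-1],
    [0,0,-1],
    [0,0,-1],
    [0,0,-1],
  ],
)

```text
clock: 6.72
tool_pos: [0.6282, -0.0167, 0.2795]
ee_rot: [-1.931, -2.477, 0.0]
ft_force: [-0.1, -0.4, -0.3]
gripper_width: 0.0851
finger_force: 0.0
```

Request:
play_rows(
  delta_pos=[
    [0.25,-0.09,0],
    [0.25,-0.09,0],
    [0,0,0],
    [0,0,0],
    [0,0,0],
  ],
  twist=[
    [0,0,-1],
    [0,0,-1],
    [0,0,-0.3],
    [0,0,0],
    [0,0,0],
  ],
)

```text
clock: 7.13
tool_pos: [0.6648, -0.0298, 0.2795]
ee_rot: [-2.196, -2.246, 0.001]
ft_force: [0.2, 0.7, 0.6]
gripper_width: 0.0855
finger_force: 0.0
```

Run:
```python
from plant import manip, viewer
from mod import *
o=manip.get_obs();m=R.from_rotvec(o['ee_rot']).as_matrix();print(o['tool_pos'],m[:,1].round(3),m[:,2].round(3),o['joint_pos'].round(2))
s=viewer.snapshot('side');t=viewer.snapshot('top')
x0,y0=340,170;im=s['img'][y0:y0+80,x0:x0+80].copy();b=cv2.resize(im,(600,600),interpolation=cv2.INTER_CUBIC)
for q in(o['tool_pos'],[o['tool_pos'][0],o['tool_pos'][1],.209]):
  p=(proj(s,q)-[x0,y0]+.5)*7.5;cv2.circle(b,tuple(p.astype(int).tolist()),3,(0,0,255),-1)
a=cv2.resize(t['img'][250:290,325:365],(200,200),interpolation=cv2.INTER_CUBIC)
c=np.zeros((600,800,3),np.uint8);c[:,:600]=b;c[:200,600:]=a
cv2.imwrite('pics/c3.png',c)
```

```text
[ 0.66477375 -0.0298455   0.27950661] [ 1.     0.023 -0.001] [-0.001  0.    -1.   ] [-0.24  0.34  0.45  1.68  0.    1.31]
```

View pics/c3.png

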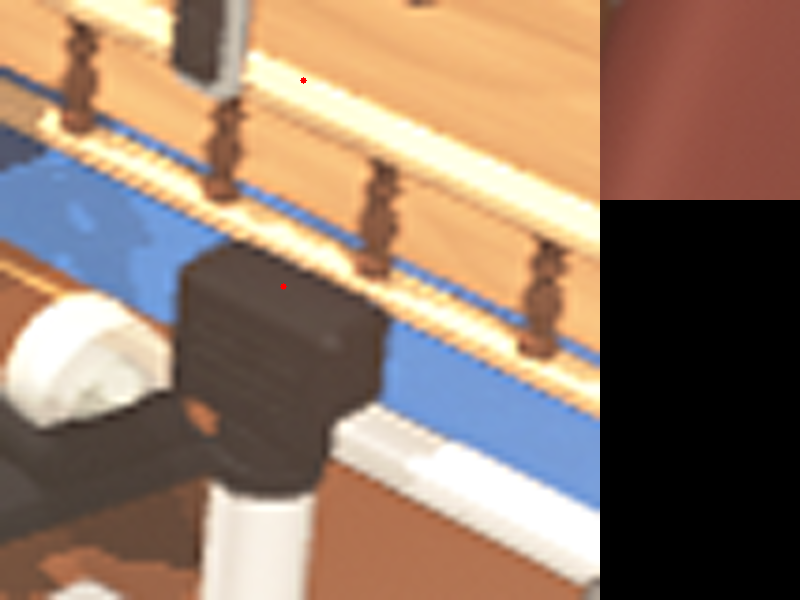

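The side crop shows the TCP projected onto the handle top at (283,287), which is about the centre of the top face. I'll descend and squeeze.

Request:
play_rows(
  delta_pos=[
    [0,0,-0.4],
    [0,0,-0.4],
    [0,0,-0.4],
    [0,0,-0.3],
    [0,0,0],
  ],
  twist=[
    [0,0,0],
    [0,0,0],
    [0,0,0],
    [0,0,0],
    [0,0,0],
  ],
)

```text
clock: 7.65
tool_pos: [0.662, -0.0291, 0.1623]
ee_rot: [-2.192, -2.242, 0.006]
ft_force: [-1.6, 0.5, -0.5]
gripper_width: 0.0857
finger_force: 0.0
```

Request:
play_rows(
  delta_pos=[
    [0,0,0],
    [0,0,0],
    [0,0,0],
    [0,0,0],
    [0,0,0],
  ],
  twist=[
    [0,0,0],
    [0,0,0],
    [0,0,0],
    [0,0,0],
    [0,0,0],
  ],
  hand=1,
)

```text
clock: 8.07
tool_pos: [0.6669, -0.0303, 0.1705]
ee_rot: [2.195, 2.241, 0.005]
ft_force: [7.3, 0.8, 2.1]
gripper_width: 0.0315
finger_force: 61.0
```

Request:
play_rows(
  delta_pos=[
    [0,0,0],
    [0,0,0],
    [0,0,0],
    [0,0,0],
    [0,0,0],
  ],
  twist=[
    [0,0,0],
    [0,0,0],
    [0,0,0],
    [0,0,0],
    [0,0,0],
  ],
)

```text
clock: 8.48
tool_pos: [0.6669, -0.0303, 0.1704]
ee_rot: [2.195, 2.241, 0.005]
ft_force: [4.5, 0.4, 6.3]
gripper_width: 0.0316
finger_force: 61.5
```

The release bar is fully in. I'll draw the column up.

Request:
play_rows(
  delta_pos=[
    [0,0,0.1],
    [0,0,0.15],
    [0,0,0.2],
    [0,0,0.2],
    [0,0,0.2],
  ],
  twist=[
    [0,0,0],
    [0,0,0],
    [0,0,0],
    [0,0,0],
    [0,0,0],
  ],
)

```text
clock: 8.9
tool_pos: [0.6668, -0.0303, 0.2323]
ee_rot: [2.196, 2.242, 0.004]
ft_force: [12.7, 0.3, -8.0]
gripper_width: 0.0318
finger_force: 60.4
```

Request:
play_rows(
  delta_pos=[
    [0,0,0.2],
    [0,0,0.15],
    [0,0,0.1],
    [0,0,0.1],
    [0,0,0],
  ],
  twist=[
    [0,0,0],
    [0,0,0],
    [0,0,0],
    [0,0,0],
    [0,0,0],
  ],
)

```text
clock: 9.32
tool_pos: [0.6668, -0.0303, 0.2748]
ee_rot: [2.195, 2.242, 0.005]
ft_force: [9.2, 0.3, -2.8]
gripper_width: 0.0314
finger_force: 61.0
```

Request:
play_rows(
  delta_pos=[
    [0,0,0.05],
    [0,0,0.03],
    [0,0,0],
    [0,0,0],
    [0,0,0],
  ],
  twist=[
    [0,0,0],
    [0,0,0],
    [0,0,0],
    [0,0,0],
    [0,0,0],
  ],
)

```text
clock: 9.73
tool_pos: [0.6668, -0.0303, 0.2794]
ee_rot: [2.196, 2.242, 0.004]
ft_force: [10.4, -0.3, -3.6]
gripper_width: 0.0315
finger_force: 61.0
```

Request:
play_rows(
  delta_pos=[
    [0,0,0.03],
    [0,0,0],
    [0,0,0],
    [0,0,0],
    [0,0,0],
  ],
  twist=[
    [0,0,0],
    [0,0,0],
    [0,0,0],
    [0,0,0],
    [0,0,0],
  ],
)

```text
clock: 10.15
tool_pos: [0.6668, -0.0303, 0.281]
ee_rot: [2.196, 2.242, 0.004]
ft_force: [12.1, -1.1, -7.1]
gripper_width: 0.0313
finger_force: 67.8
```

Request:
play_rows(
  delta_pos=[
    [0,0,0.02],
    [0,0,0],
    [0,0,0],
    [0,0,0],
    [0,0,0],
  ],
  twist=[
    [0,0,0],
    [0,0,0],
    [0,0,0],
    [0,0,0],
    [0,0,0],
  ],
)

```text
clock: 10.57
tool_pos: [0.6667, -0.0303, 0.281]
ee_rot: [2.197, 2.243, 0.003]
ft_force: [12.9, -0.0, -14.6]
gripper_width: 0.0315
finger_force: 66.8
```

The column is at the hard stop: it rose 110.6 mm and the load increased. I'll check the pointer once more before handing in.

Run:
```python
from plant import manip, viewer
from mod import *
s=viewer.snapshot('side');g=cv2.cvtColor(s['img'],cv2.COLOR_BGR2GRAY)[271:278,305:317];print(g)
o=manip.get_obs();print(o['tool_pos'],o['ft_force'],o['gripper_width'],np.abs(o['qvel']).max())
t=viewer.snapshot('top')
cv2.imwrite('pics/f.png',np.hstack([cv2.resize(s['img'][190:310,260:420],(480,360),interpolation=cv2.INTER_CUBIC),cv2.resize(t['img'][250:290,325:360],(315,360),interpolation=cv2.INTER_CUBIC)]))
```

```text
[[129 128 112  84  74  74  73  70  83 179 222 224]
 [137 121  84  74  74  73  70  70  66  65 109 191]
 [ 82  70  71  69  68  92 108 142 127  74  69  84]
 [ 73  80  98 143 145 197 234 255 254 110  76  71]
 [ 73 120 202 255 255 238 152  84  77 106  95  75]
 [ 76  70  95  88  63  65  66  66  67  70  75  76]
 [ 76  73  70  68  68  68  67  67  68  70  76  77]]
[ 0.66674607 -0.03032042  0.28106287] [ 12.94935858  -1.19482796 -14.06013281] 0.03125189037864144 0.0016004020891443296
```

View pics/f.png

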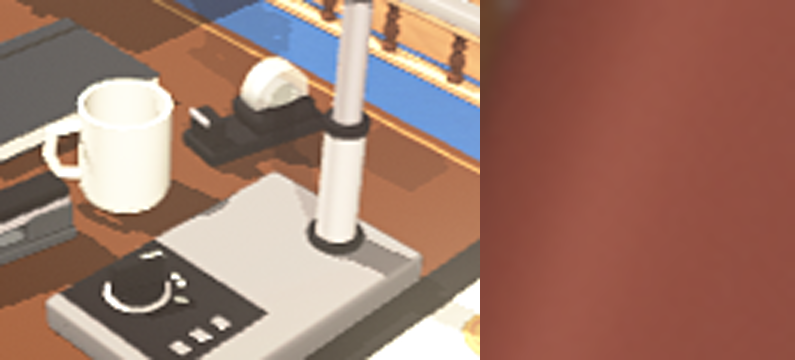

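The column is drawn out with its inner tube showing above the collar at (345,127). The pointer line at (150,255) sits where two-dot is expected. I'll hand in.

```bash
python3 -c "
from plant import manip
print(manip.sign_off())"
```

```text
the job is handed in; nothing more can be done
None
```

I handed the job in with the selector at two dots and the column held at the second stop with the release bar squeezed; `manip.sign_off()` gave no verdict, the two-dot setting was read from the camera images only, and I didn't measure the other things on the desk afterwards.

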